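Clamp a plate against the fixture fence

TASK

Take the longer of the two aluminium plates out of the wooden rack and stand it in the slot of the blue fixture, fully down on the slot's floor. Then take the spring clamp off its stand and clip it over the top edge at the middle of the plate, pushed well down, so that its jaws pinch the plate flat against the fixture's steel fence, and let go. Leave the shorter plate in the rack.

Things in the scene. Friction and masses are not known exactly. Their poses are not given: they have to be found in the camera images.
- long_plate: the longer plate, bare aluminium, standing on its long edge in one of the two rack slots: 8 thick (its x), 110 long (its y), 75 tall (its z), 170 g; dark hole marks are flush. Origin at the centre of its underside (lower long edge). It may equally be used turned half round.
- long_plate_mid (a point): a point in the middle of the long plate's thickness and length, 50 mm above its underside
- short_plate: the shorter plate, the same but 70 long (8 x 70 x 75), in the other rack slot; to stay there. Origin at the centre of its underside
- rack: fixed wooden rack 130 (x) x 142 (y) x 35 high, origin at the centre of its underside; two slots along its y at x = -35 and +35 mm, 10 wide, 130 long, floor at z = 15; plates stand 55 mm out of it, tops at z = 90
- fixture: fixed fixture on a blue base 15 high (90 x 160). Origin on the bench under the slot's centre. The slot (11 wide, 124 long) runs along y, floor at z = 15. On its +x side a steel fence, x = 5.5 to 11.5, 150 long, top at z = 68; on its -x side a lip with sloped edge, top at z = 38. A seated plate's top is at z = 90, 22 above the fence.
- slot (a point): centre of the slot's floor (15 mm above the bench), axes as the fixture's: x towards the fence, y along the slot, z up
- stand: fixed stand: wooden base 90 x 90 x 12 with an upright steel strip 4 thick (x), 50 long (y), top at z = 75, which the clamp straddles. Origin at the centre of its underside
- clamp: spring clamp like a big clothes peg, bare steel, black rubber grips and pads, 140 g, 24 wide along its hinge (y). Origin on the hinge pin. On the stand its jaws point down, handles up. Squeezing the handles along x opens the jaws. The throat, which an edge between the jaws meets, is 8 mm below the pin. The frame is that of the -x half, which turns by half the opening angle when squeezed evenly
- clamp_handle (a point): on the -x half of the clamp, outer face of the handle, 30 mm up from the pin. The handles end 48 mm above the pin, 60 mm apart over their outer faces at the tips (34 near the pin) when at rest; fully squeezed the outer faces are parallel, 34 apart, and take about 8 N to hold
- clamp_pad (a point): middle of the inner face of the -x jaw's rubber pad, 43 mm below the pin. The jaws end 50 mm below the pin; the pads cover 36 to 50 mm below it and are 5 mm apart when shut, 26 to 32 mm when fully squeezed
- clamp_jaw (a joint): opening angle between the clamp's halves: 0 shut (pads 5 mm apart), 0.6 rad fully open; sprung shut. About 0.2 when clipped over plate and fence (14 mm together)
Not all that is in view belongs to the job. What is shaped like the clamp but orange, purple or turquoise is not meant.

How it is judged:
By the outcome, as a careful person would: the job done as asked, in the order asked, and still so for the second after the job is handed in, with the robot touching nothing.
It also fails if it takes over 64 s, if anything falls off the work surface, if the arm or the gripper's body presses on something with over 40 N, if the wrist force passes 120 N, or if a joint passes its speed limit or range.

ROBOT

A 6-joint arm with a two-finger parallel gripper is mounted at the origin on the work surface. World frame = base frame: x ahead of the robot, y to its left, z up, the work surface at z = 0. Lengths are in m, angles in rad, forces in N, time in s.
With the tool pointing down it reaches from about 0.275 to 0.725 m from the base axis. Payload 5.6 kg.
Tool frame: the origin (TCP) lies midway between the tips of the shut fingers; the grasp point (between the pads) lies 19 mm behind it; y points along the fingers, z is the direction in which the jaws open and shut, and the axes are right-handed (so a half turn about y gives the same grasp; the last joint's range is limited). The gripper opens to 85 mm and grips with 20 to 120 N. Pads are 22 mm wide; open, the fingers measure 114 mm over their backs; the gripper's body (76 mm by 85 mm) begins 54 mm behind the grasp point. The pads swing forward as they close: fully open they stand 13 mm farther back than shut.
Start: joints at [-0.919, 0.255, 0.108, 0, -1.424, -0.285], TCP at [0.197, -0.513, 0.231] pointing down, gripper open.
Joint ranges: [-2.95, 2.95], [-1.21, 1.97], [-1.09, 1.5], [-2.87, 1.71], [-2.94, -0.07], [-3.05, 3.05]. Speed limits (rad/s): [2.57, 2.57, 3.14, 3.14, 3.14, 3.14].

INTERFACE

Orientations are given as a unit quaternion [x, y, z, w].
In Python, from station import ctrl gives the robot as it stands.
- The arm moves only by the tool send_rows, never from a script. Its argument "moves" is a list of rows, each an object of numbers: "dx", "dy", "dz": the shift along the tool's x, y, z normalised to -1 to 1, where 1 is 300 mm; "ax", "ay", "az": the turn, a rotation vector about the tool's x, y, z normalised to -1 to 1, where 1 is 60 degrees. In form: [{"dx": .., "dy": .., "dz": .., "ax": .., "ay": .., "az": ..}, ...]. A call has 1 to 20 rows; each row is the pose to reach, as a shift and turn from the pose commanded when the call began, along the tool's axes at that moment; what a row does not reach only later rows make up. A row lasts 1/10 s, in which the tool goes at most 50 mm and 8.59 degrees, less where a joint would pass 70% of its speed; a pose out of reach is approached as far as the arm can. A call with a number of a shift or a turn outside -1 to 1 is refused whole. A call with a gripper value outside its range is refused whole. "fingers" is the opening, from 0 (shut) to 1 (fully open), set as the call begins (left out, the last holds). The fingers move at their own pace and stop on an object; "squeeze" is the grip in N (left out, the last holds). Time passes only in rows, so rows that repeat a pose let the fingers close. It gives the time, the measured TCP pose, the force and the opening at its end, in the units of the state.
- ctrl.read_state(): the state, without advancing time (a new reading comes with each control period).
- ctrl.get_image(name): name is "scene" or "top" or "wrist"; returns the picture (480x640x3 uint8, blue, green, red); there is no depth.
- ctrl.calibration(name): a dict with "mtx" (3x3 intrinsics, pixels), "cam_to_world" (4x4, takes a point from camera to world coordinates). Camera axes: x right, y down, z forward; pixel columns grow to the right and rows downward; lengths in m; the calibration is good to about 2 mm. The wrist camera is an equidistant fisheye: a pixel r from the principal point sees the ray r / f radians off the axis. A picture is of the moment at which its call begins: read the wrist's pose just before it. calibration takes no time and is no camera call; for the wrist camera it gives the pose at the moment of the call.
- ctrl.sign_off(): hands the job in, once; it reports no verdict.
The state is a dict: "time": time; "joints": joint angles; "qvel": joint speeds; "effort": joint torques, N m; "ee_pos": TCP position; "tcp_rot": TCP orientation; "wrist_force": force on the tool from outside, world axes, zero at the start; "torque": the same for the moment, N m; "gripper_width": finger opening in m.
Only numpy, scipy, OpenCV 4.12 (cv2) and the standard library are available. Lean on these libraries where they do the work, as an engineer would, in place of code of your own. Each camera call takes 0.05 s, during which the arm holds its last target. There are 200 camera calls.

## Working session

There is one attempt and no reset: what is moved stays moved. The work goes in short steps, Python scripts to look and compute and a tool call to move; the robot and the scene stay as the last step left them, time stands still between calls to the robot, and variables do not carry over. Pictures are saved under pics/ and viewed, about 8 in all and at most 12, crops included, and the job is handed in when it is done.

Besides the shell and the picture viewer there is one more tool, called by a JSON object that holds its "api" and its "payload". send_rows: Moves the arm, as the interface text tells. Its arguments: {"type":"object","properties":{"moves":{"type":"array"},"fingers":{"type":"number"},"squeeze":{"type":"number"}},"required":["moves"]}

```bash
ls; mkdir -p pics; python3 - <<'E'
from station import ctrl
import cv2
for n in("scene","top"):
    im=ctrl.get_image(n); cv2.imwrite(f"pics/{n}0.png",im)
    c=ctrl.calibration(n); print(n,c)
s=ctrl.read_state();print(s)
E
```

```text
pics
scene {'mtx': array([[529.37193633,   0.        , 319.96497357],
       [  0.        , 529.37193633, 241.52961174],
       [  0.        ,   0.        ,   1.        ]]), 'cam_to_world': array([[-0.13372506,  0.54483555, -0.82781147,  1.55767457],
       [ 0.99088877,  0.08702262, -0.1027935 ,  0.0691017 ],
       [ 0.01603277, -0.83401516, -0.55150854,  0.76735469],
       [ 0.        ,  0.        ,  0.        ,  1.        ]])}
top {'mtx': array([[578.08321338,   0.        , 327.96587019],
       [  0.        , 578.08321338, 246.86800014],
       [  0.        ,   0.        ,   1.        ]]), 'cam_to_world': array([[-0.02698235, -0.99761617,  0.06351319,  0.45930407],
       [-0.99950909,  0.02793647,  0.01418236, -0.05103011],
       [-0.01592289, -0.06309934, -0.99788022,  1.29644658],
       [ 0.        ,  0.        ,  0.        ,  1.        ]])}
{'time': 0.1, 'joints': array([-9.19410347e-01,  2.55701814e-01,  1.07150811e-01, -4.14028461e-04,
       -1.42388063e+00, -2.84619093e-01]), 'qvel': array([-0.00131953, -0.00055928,  0.00437015,  0.00285266, -0.00039221,
        0.00081411]), 'effort': array([-2.34824147e-03, -3.87602091e+01,  2.38475704e+01,  5.37797570e+00,
       -3.76296637e-03,  1.24942606e-06]), 'ee_pos': array([ 0.19713886, -0.51299815,  0.23048676]), 'tcp_rot': array([-0.69467262, -0.12879327,  0.12905646,  0.69583524]), 'wrist_force': array([ 0.73767887, -0.2967366 , -0.98005657]), 'torque': array([ 0.00180965,  0.0382518 , -0.00996929]), 'gripper_width': 0.08562990606496237}
```

View pics/top0.png

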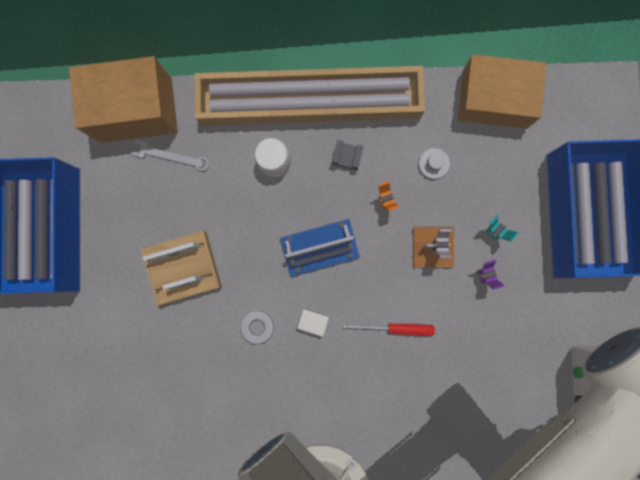

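View pics/scene0.png

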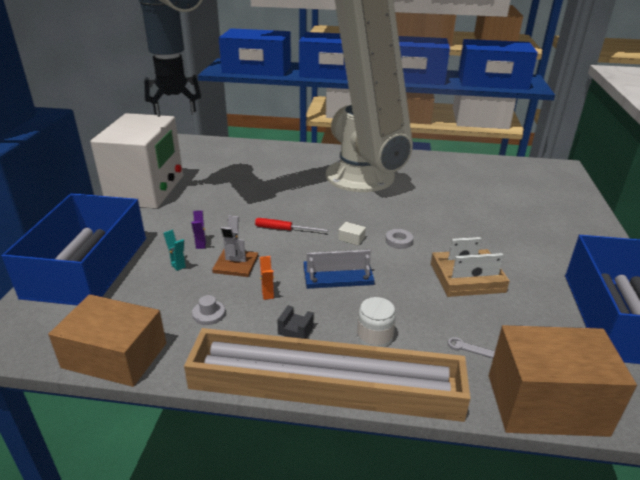

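Top picture: the wooden rack is at (180,268), with the longer plate at (172,254) and the shorter at (181,284). The blue fixture is at (320,248). There are four clamp-like things: steel on the stand (434,247), orange (387,198), turquoise (502,230) and purple (489,275). The bare steel one on the wooden stand fits the description. I'll confirm with enlarged crops.

```bash
python3 - <<'E'
import cv2,numpy as np
t=cv2.imread("pics/top0.png");s=cv2.imread("pics/scene0.png")
def c(im,x,y,w,h): return cv2.resize(im[y:y+h,x:x+w],(400,300),interpolation=cv2.INTER_CUBIC)
m=np.vstack([np.hstack([c(t,135,231,100,75),c(t,270,211,100,75)]),np.hstack([c(t,400,219,80,60),c(s,200,205,100,75)])])
cv2.imwrite("pics/m0.png",m)
E
```

```text
(no output)
```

View pics/m0.png

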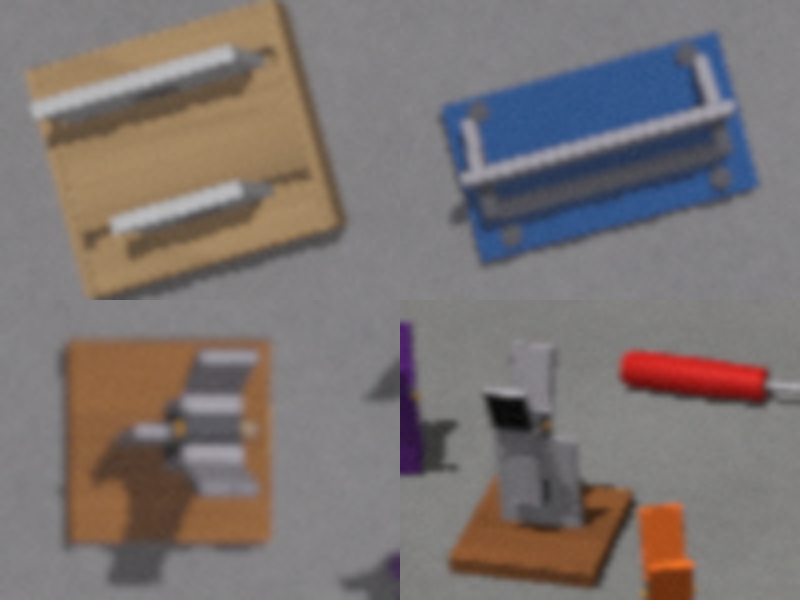

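Crop: the long plate's top edge runs from (32,110) to (238,52) in the montage and the short one's from (110,225) to (243,188). The fence top runs from (465,180) to (735,106), with its gussets on the upper (+world x) side and the lip and slot below it. The steel clamp is on the stand with its hinge along image x.

```bash
cat > h.py <<'E'
import numpy as np,cv2
from scipy.spatial.transform import Rotation as R
from station import ctrl
def ray(name,u,v,cal=None):
    c=cal or ctrl.calibration(name);K=c["mtx"];T=np.array(c["cam_to_world"])
    a=(u-K[0,2])/K[0,0];b=(v-K[1,2])/K[1,1]
    if name=="wrist":
        r=np.hypot(a,b);k=np.sinc(r/np.pi);d=np.array([a*k,b*k,np.cos(r)])
    else: d=np.array([a,b,1.])
    return T[:3,3],T[:3,:3]@d
def pt(name,u,v,z,cal=None):
    o,d=ray(name,u,v,cal);return o+d*(z-o[2])/d[2]
def proj(name,P,cal=None):
    c=cal or ctrl.calibration(name);K=c["mtx"];T=np.linalg.inv(c["cam_to_world"])
    p=T[:3,:3]@np.asarray(P)+T[:3,3]
    if name=="wrist":
        r=np.hypot(p[0],p[1]);th=np.arctan2(r,p[2]);q=p[:2]/max(r,1e-9)*th
    else:q=p[:2]/p[2]
    return q*[K[0,0],K[1,1]]+K[:2,2]
def down(yaw):
    "tool rot: y axis down, z (jaw) axis at world heading yaw"
    z=np.array([np.cos(yaw),np.sin(yaw),0]);y=np.array([0,0,-1.]);return R.from_matrix(np.c_[np.cross(y,z),y,z])
def delta(pos,rot):
    "normalised move from the current measured pose"
    s=ctrl.read_state();r0=R.from_quat(s["tcp_rot"])
    d=r0.inv().apply(np.asarray(pos)-s["ee_pos"])/.3;a=(r0.inv()*rot).as_rotvec()/np.radians(60)
    print("d",d.round(4),"a",a.round(4),"t",s["time"])
def st():
    s=ctrl.read_state();m=R.from_quat(s["tcp_rot"]).as_matrix()
    print("t",round(s["time"],2),"pos",s["ee_pos"].round(4),"y",m[:,1].round(4),"z",m[:,2].round(4),"yaw",np.arctan2(m[1,2],m[0,2]).round(4),"F",s["wrist_force"].round(1),"w",round(s["gripper_width"],4),"q",s["joints"].round(2))
E
python3 - <<'E'
from h import *
A=lambda x,y:(135+x/4,231+y/4);B=lambda x,y:(270+(x-400)/4,211+y/4);C=lambda x,y:(400+x/5,219+(y-300)/5)
def seg(n,a,b,z):
    p,q=pt("top",*a,z),pt("top",*b,z);d=q-p;print(n,((p+q)/2).round(4),"len",np.linalg.norm(d).round(4),"dir",np.arctan2(d[1],d[0]).round(3))
seg("long",A(34,108),A(238,53),.09)
seg("short",A(112,225),A(243,189),.09)
seg("rack diag",A(28,70),A(345,222),.035)
seg("fence",B(465,180),B(735,106),.068)
seg("base diag",B(442,103),B(758,186),.015)
seg("base diag2",B(482,262),B(718,35),.015)
seg("stand",C(68,545),C(270,342),.012)
seg("stand2",C(68,342),C(270,545),.012)
seg("strip",C(132,432),C(255,430),.075)
seg("tips",C(228,353),C(222,494),.131)
st()
c=ctrl.calibration("wrist");s=ctrl.read_state();r=R.from_quat(s["tcp_rot"]);T=c["cam_to_world"]
print(c["mtx"]);print("cam in tool",r.inv().apply(T[:3,3]-s["ee_pos"]).round(4));print((r.inv().as_matrix()@T[:3,:3]).round(3))
E
```

```text
long [0.5365 0.3    0.09  ] len 0.1109 dir -1.335
short [0.4696 0.2789 0.09  ] len 0.071 dir -1.33
rack diag [0.5034 0.2889 0.035 ] len 0.1944 dir -2.041
fence [ 0.5382 -0.0166  0.068 ] len 0.1491 dir -1.331
base diag [ 0.5408 -0.0149  0.015 ] len 0.1816 dir -1.856
base diag2 [ 0.5387 -0.0152  0.015 ] len 0.1819 dir -0.831
stand [ 0.5327 -0.2677  0.012 ] len 0.1278 dir -0.814
stand2 [ 0.5328 -0.2675  0.012 ] len 0.1264 dir -2.394
strip [ 0.534  -0.2675  0.075 ] len 0.0518 dir -1.582
tips [ 0.5333 -0.2703  0.131 ] len 0.057 dir 3.06
t 0.1 pos [ 0.1971 -0.513   0.2305] y [-7.0e-04  1.5e-03 -1.0e+00] z [-0.3585  0.9335  0.0017] yaw 1.9375 F [ 0.7 -0.3 -1. ] w 0.0856 q [-0.92  0.26  0.11 -0.   -1.42 -0.28]
[[371.64829954   0.         322.39793466]
 [  0.         371.64829954 244.46777171]
 [  0.           0.           1.        ]]
cam in tool [-0.0683 -0.1432  0.    ]
[[-0.001  0.964  0.267]
 [-0.    -0.267  0.964]
 [ 1.     0.001  0.001]]
```

Sizes fit throughout: plate 110.9, short plate 71, fence 149, base diagonal 182, strip 52. Next is a wrist look at each place on the way, starting with the stand.

```bash
python3 - <<'E'
from h import *
delta([.53,-.27,.26],down(2.95))
E
```

```text
d [ 1.3262 -0.0979  0.3585] a [-1.500e-03 -9.669e-01  8.000e-04] t 0.1
```

{"api": "send_rows", "payload": {"moves": [{"dx": 0.3,"dy": -0.03,"dz": 0.08,"ay": -0.2},{"dx": 0.5,"dy": -0.05,"dz": 0.14,"ay": -0.4},{"dx": 0.7,"dy": -0.07,"dz": 0.19,"ay": -0.5},{"dx": 0.85,"dy": -0.09,"dz": 0.25,"ay": -0.7},{"dx": 1.0,"dy": -0.1,"dz": 0.3,"ay": -0.9},{"dx": 1.0,"dy": -0.1,"dz": 0.36,"ay": -0.967},{"dx": 1.0,"dy": -0.1,"dz": 0.36,"ay": -0.967},{"dx": 1.0,"dy": -0.1,"dz": 0.36,"ay": -0.967}], "fingers": 1}}

```text
$.moves[0]: bad value
```

```bash
python3 - <<'E'
from h import *
st();delta([.53,-.265,.26],down(3.13))
E
```

```text
t 0.1 pos [ 0.1971 -0.513   0.2305] y [-7.0e-04  1.5e-03 -1.0e+00] z [-0.3585  0.9335  0.0017] yaw 1.9375 F [ 0.7 -0.3 -1. ] w 0.0856 q [-0.92  0.26  0.11 -0.   -1.42 -0.28]
d [ 1.3322 -0.0978  0.374 ] a [-1.5000e-03 -1.1388e+00  9.0000e-04] t 0.1
```

{"api": "send_rows", "payload": {"moves": [{"dx": 0.3,"dy": -0.03,"dz": 0.08,"ax": 0,"ay": -0.2,"az": 0},{"dx": 0.7,"dy": -0.07,"dz": 0.2,"ax": 0,"ay": -0.5,"az": 0},{"dx": 1.0,"dy": -0.1,"dz": 0.36,"ax": 0,"ay": -1.0,"az": 0},{"dx": 1.0,"dy": -0.1,"dz": 0.36,"ax": 0,"ay": -1.0,"az": 0},{"dx": 1.0,"dy": -0.1,"dz": 0.36,"ax": 0,"ay": -1.0,"az": 0},{"dx": 1.0,"dy": -0.1,"dz": 0.36,"ax": 0,"ay": -1.0,"az": 0},{"dx": 1.0,"dy": -0.1,"dz": 0.36,"ax": 0,"ay": -1.0,"az": 0},{"dx": 1.0,"dy": -0.1,"dz": 0.36,"ax": 0,"ay": -1.0,"az": 0},{"dx": 1.0,"dy": -0.1,"dz": 0.36,"ax": 0,"ay": -1.0,"az": 0}], "fingers": 1}}

```text
time: 1.0
ee_pos: [0.4385, -0.3047, 0.2608]
tcp_rot: [-0.537, -0.459, 0.459, 0.538]
wrist_force: [-0.8, -0.0, -1.0]
gripper_width: 0.0852
```

```bash
python3 - <<'E'
from h import *
st();delta([.53,-.265,.26],down(3.13))
E
```

```text
t 1.0 pos [ 0.4385 -0.3047  0.2608] y [-1.e-03  4.e-04 -1.e+00] z [-0.9876  0.1569  0.0011] yaw 2.984 F [-0.8 -0.  -1. ] w 0.0852 q [-0.31  0.22  0.13 -0.   -1.49  0.16]
d [ 0.1785  0.0024 -0.2803] a [-0.001  -0.1394  0.0003] t 1.0
```

{"api": "send_rows", "payload": {"moves": [{"dx": 0.08,"dy": 0,"dz": -0.14,"ax": 0,"ay": -0.07,"az": 0},{"dx": 0.18,"dy": 0,"dz": -0.28,"ax": 0,"ay": -0.14,"az": 0},{"dx": 0.18,"dy": 0,"dz": -0.28,"ax": 0,"ay": -0.14,"az": 0},{"dx": 0.18,"dy": 0,"dz": -0.28,"ax": 0,"ay": -0.14,"az": 0},{"dx": 0.18,"dy": 0,"dz": -0.28,"ax": 0,"ay": -0.14,"az": 0}]}}

```text
time: 1.5
ee_pos: [0.529, -0.2658, 0.2614]
tcp_rot: [-0.503, -0.497, 0.497, 0.503]
wrist_force: [-0.1, -1.5, 0.3]
gripper_width: 0.085
```

```bash
cat >> h.py <<'E'
import pickle
def snap(tag,name="wrist"):
    c=ctrl.calibration(name);im=ctrl.get_image(name);cv2.imwrite(f"pics/{tag}.png",im);pickle.dump(c,open(f"pics/{tag}.pkl","wb"));return im,c
E
python3 - <<'E'
from h import *
st();im,c=snap("w_stand")
print(proj("wrist",[.533,-.2675,.075],c),proj("wrist",[.533,-.2675,.131],c))
delta([.53,-.015,.26],down(3.38))
E
```

```text
t 1.5 pos [ 0.529  -0.2658  0.2614] y [-4.e-04 -3.e-04 -1.e+00] z [-9.999e-01  1.270e-02  4.000e-04] yaw 3.1289 F [-0.1 -1.5  0.3] w 0.085 q [-0.2   0.33  0.29  0.   -1.53  0.19]
[317.0640222  217.49505221] [316.09420804 232.07921639]
d [0.8361 0.0053 0.0069] a [ 1.000e-04 -2.398e-01 -3.000e-04] t 1.55
```

View pics/w_stand.png

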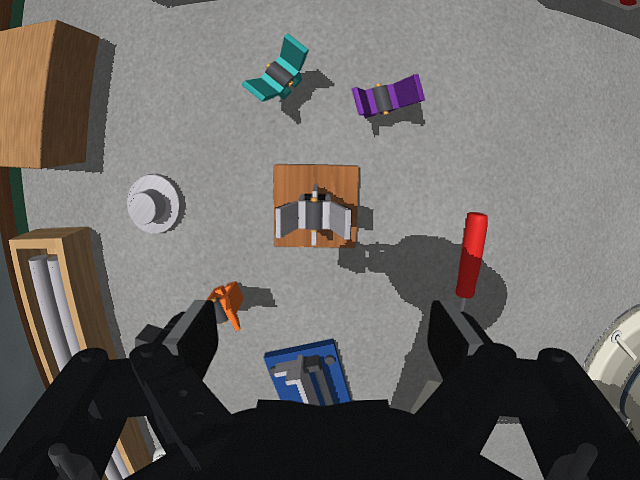

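The wrist view shows the steel clamp at (314,212) on its stand, with handle ends near x=277 and x=350 and the strip at x≈314 from y=185 to 245. Next, the fixture.

{"api": "send_rows", "payload": {"moves": [{"dx": 0.15,"dy": 0,"dz": 0,"ax": 0,"ay": -0.06,"az": 0},{"dx": 0.3,"dy": 0,"dz": 0,"ax": 0,"ay": -0.12,"az": 0},{"dx": 0.45,"dy": 0,"dz": 0,"ax": 0,"ay": -0.18,"az": 0},{"dx": 0.6,"dy": 0,"dz": 0,"ax": 0,"ay": -0.24,"az": 0},{"dx": 0.75,"dy": 0,"dz": 0,"ax": 0,"ay": -0.24,"az": 0},{"dx": 0.84,"dy": 0,"dz": 0,"ax": 0,"ay": -0.24,"az": 0},{"dx": 0.84,"dy": 0,"dz": 0,"ax": 0,"ay": -0.24,"az": 0},{"dx": 0.84,"dy": 0,"dz": 0,"ax": 0,"ay": -0.24,"az": 0},{"dx": 0.84,"dy": 0,"dz": 0,"ax": 0,"ay": -0.24,"az": 0}]}}

```text
time: 2.45
ee_pos: [0.5323, -0.014, 0.2617]
tcp_rot: [0.437, 0.556, -0.556, -0.437]
wrist_force: [0.3, 0.0, -0.3]
gripper_width: 0.0854
```

```bash
python3 - <<'E'
from h import *
st();im,c=snap("w_fix")
a=cv2.imread("pics/w_stand.png")[160:260,264:364]
u,v=proj("wrist",[.533,-.018,.045],c).astype(int);print(u,v)
x0,y0=u-80,v-100
b=im[y0:y0+200,x0:x0+160]
m=np.zeros((600,800,3),np.uint8);print("fix crop origin",x0,y0,"x2.5 at (400,0)")
m[:400,:400]=cv2.resize(a,(400,400),interpolation=cv2.INTER_CUBIC);m[:500,400:]=cv2.resize(b,(400,500),interpolation=cv2.INTER_CUBIC)
cv2.imwrite("pics/m1.png",m)
delta([.537,.295,.23],down(3.38))
E
```

```text
t 2.45 pos [ 0.5323 -0.014   0.2617] y [ 6.e-04 -1.e-04 -1.e+00] z [-9.715e-01 -2.371e-01 -5.000e-04] yaw -2.9022 F [ 0.3  0.  -0.3] w 0.0854 q [ 0.27  0.21  0.13  0.   -1.49 -0.03]
321 208
fix crop origin 241 108 x2.5 at (400,0)
d [ 0.9974  0.1051 -0.2591] a [ 0.0004  0.0007 -0.0002] t 2.5
```

View pics/m1.png

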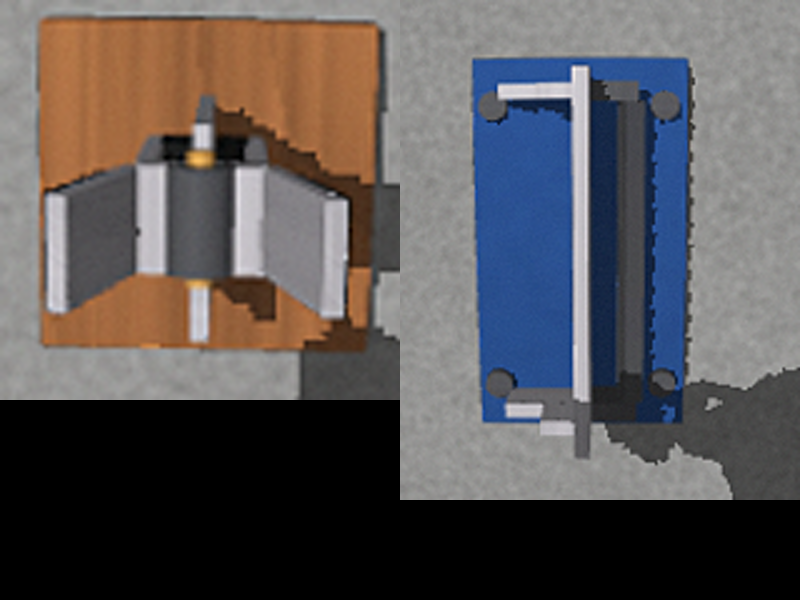

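```bash
python3 - <<'E'
from h import *
c=pickle.load(open("pics/w_fix.pkl","rb"));f=lambda x,y:(241+(x-400)/2.5,108+y/2.5)
a=pt("wrist",*f(581,66),.068,c);b=pt("wrist",*f(582,458),.068,c);d=b-a
print("fence",(a+b)/2,np.linalg.norm(d),np.arctan2(d[1],d[0]))
t=np.arctan2(d[1],d[0]);ex=np.array([-np.sin(t),np.cos(t)]);ex*=np.sign(ex[0]);print("fixture yaw",np.arctan2(ex[1],ex[0]),"slot",((a+b)/2)[:2]-.0085*ex)
B=[pt("wrist",*f(*p),.015,c)[:2] for p in((472,58),(688,58),(484,422),(682,422))]
for p in B: print("base corner",(p-(((a+b)/2)[:2]-.0085*ex))@np.c_[ex,[-ex[1],ex[0]]])
c=pickle.load(open("pics/w_stand.pkl","rb"));g=lambda x,y:(264+x/4,160+y/4)
P=lambda x,y,z:pt("wrist",*g(x,y),z,c)[:2].round(4)
print("pin ends",P(200,158,.083),P(200,284,.083))
print("tips outer",P(45,253,.131),P(349,257,.131),"tip corners y",P(57,193,.131),P(57,313,.131),P(335,197,.131),P(335,318,.131))
print("strip",P(204,95,.075),P(200,342,.075))
print("stand",P(40,18,.012),P(380,22,.012),P(40,346,.012))
E
```

```text
fence [ 0.53998417 -0.01360607  0.068     ] 0.14964278534151276 1.808367417862187
fixture yaw 0.23757109106729027 slot [ 0.53172291 -0.01560648]
base corner [ 0.05518851 -0.08015201]
base corner [-0.03454307 -0.07992172]
base corner [0.05384099 0.07987798]
base corner [-0.03514676  0.07951983]
pin ends [ 0.5353 -0.2852] [ 0.5358 -0.2569]
tips outer [ 0.5638 -0.2748] [ 0.5064 -0.2733] tip corners y [ 0.5611 -0.2863] [ 0.562 -0.263] [ 0.5091 -0.2848] [ 0.509  -0.2614]
strip [ 0.5344 -0.2982] [ 0.5362 -0.2413]
stand [ 0.5787 -0.3128] [ 0.4891 -0.3105] [ 0.5821 -0.223 ]
```

{"api": "send_rows", "payload": {"moves": [{"dx": 0.15,"dy": 0,"dz": 0,"ax": 0,"ay": 0,"az": 0},{"dx": 0.3,"dy": 0,"dz": -0.06,"ax": 0,"ay": 0,"az": 0},{"dx": 0.45,"dy": 0,"dz": -0.12,"ax": 0,"ay": 0,"az": 0},{"dx": 0.6,"dy": 0,"dz": -0.18,"ax": 0,"ay": 0,"az": 0},{"dx": 0.75,"dy": 0.03,"dz": -0.26,"ax": 0,"ay": 0,"az": 0},{"dx": 0.9,"dy": 0.06,"dz": -0.26,"ax": 0,"ay": 0,"az": 0},{"dx": 1.0,"dy": 0.1,"dz": -0.26,"ax": 0,"ay": 0,"az": 0},{"dx": 1.0,"dy": 0.1,"dz": -0.26,"ax": 0,"ay": 0,"az": 0},{"dx": 1.0,"dy": 0.1,"dz": -0.26,"ax": 0,"ay": 0,"az": 0}]}}

```text
time: 3.4
ee_pos: [0.5369, 0.2966, 0.2308]
tcp_rot: [-0.436, -0.556, 0.557, 0.436]
wrist_force: [0.1, -0.4, 0.6]
gripper_width: 0.0851
```

```bash
python3 - <<'E'
from h import *
st();im,c=snap("w_rack")
u,v=proj("wrist",[.537,.299,.09],c).astype(int);x0,y0=u-70,v-100;print(x0,y0,"x4")
cv2.imwrite("pics/m2.png",cv2.resize(im[y0:y0+150,x0:x0+200],(800,600),interpolation=cv2.INTER_CUBIC))
E
```

```text
t 3.4 pos [0.5369 0.2966 0.2308] y [-6.0e-04 -1.1e-03 -1.0e+00] z [-9.711e-01 -2.386e-01  9.000e-04] yaw -2.9007 F [ 0.1 -0.4  0.6] w 0.0851 q [ 0.76  0.38  0.29  0.   -1.48 -0.52]
250 133 x4
```

View pics/m2.png

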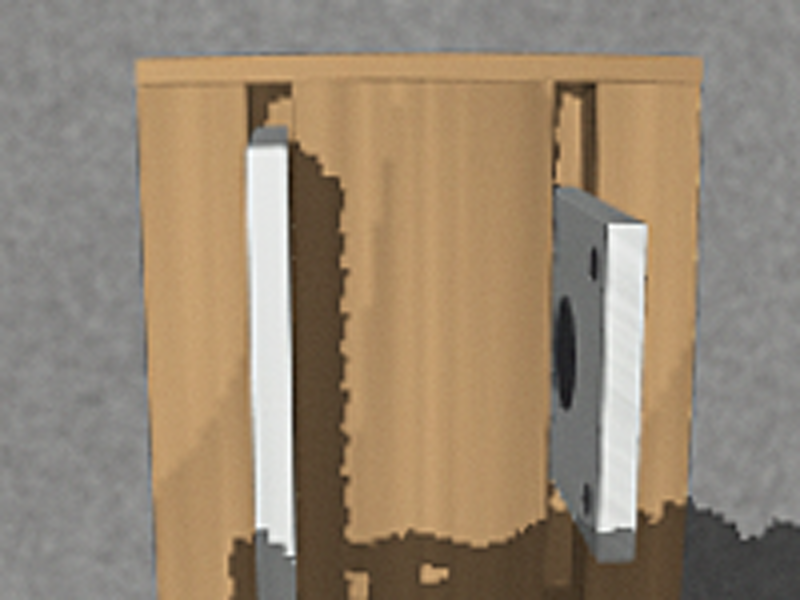

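The crop shows the long plate's top face in the left slot, from (268,146) down past the crop's edge at x≈276. The short plate is in the right slot at (625,380).

```bash
python3 - <<'E'
from h import *
c=pickle.load(open("pics/w_rack.pkl","rb"));f=lambda x,y:(250+x/4,133+y/4)
a=pt("wrist",*f(268,146),.09,c);b=pt("wrist",*f(276,556),.09,c);d=b-a;u=d/np.linalg.norm(d)
print("end",a,"dir",np.arctan2(d[1],d[0])-np.pi/2,"centre",a+.055*u)
for p in((247,300),(290,300)):print("edge",pt("wrist",*f(*p),.09,c))
s=pt("wrist",*f(625,224),.09,c);q=pt("wrist",*f(616,530),.09,c);print("short",(s+q)/2,np.linalg.norm(s-q))
ctr=a+.055*u
delta([ctr[0],ctr[1],.076],down(0.2375+np.pi))
im=cv2.imread("pics/w_rack.png");cv2.imwrite("pics/full_rack.png",im)
E
```

```text
end [0.5516012  0.25067316 0.09      ] dir 0.2580812608852907 centre [0.53756378 0.30385164 0.09      ]
edge [0.54847129 0.28067356 0.09      ]
edge [0.54038337 0.27868979 0.09      ]
short [0.47241816 0.27824119 0.09      ] 0.0628270190956883
d [ 0.0251  0.5185 -0.0068] a [ 0.0004  0.0024 -0.0004] t 3.45
```

{"api": "send_rows", "payload": {"moves": [{"dx": 0.02,"dy": 0.12,"dz": -0.007,"ax": 0,"ay": 0,"az": 0},{"dx": 0.02,"dy": 0.24,"dz": -0.007,"ax": 0,"ay": 0,"az": 0},{"dx": 0.02,"dy": 0.36,"dz": -0.007,"ax": 0,"ay": 0,"az": 0},{"dx": 0.02,"dy": 0.45,"dz": -0.007,"ax": 0,"ay": 0,"az": 0},{"dx": 0.02,"dy": 0.52,"dz": -0.007,"ax": 0,"ay": 0,"az": 0},{"dx": 0.02,"dy": 0.52,"dz": -0.007,"ax": 0,"ay": 0,"az": 0},{"dx": 0.02,"dy": 0.52,"dz": -0.007,"ax": 0,"ay": 0,"az": 0}]}}

```text
time: 4.15
ee_pos: [0.5384, 0.3026, 0.0766]
tcp_rot: [0.437, 0.557, -0.556, -0.436]
wrist_force: [-0.6, -0.3, 0.8]
gripper_width: 0.0856
```

{"api": "send_rows", "payload": {"moves": [{"dx": 0,"dy": 0,"dz": 0,"ax": 0,"ay": 0,"az": 0},{"dx": 0,"dy": 0,"dz": 0,"ax": 0,"ay": 0,"az": 0},{"dx": 0,"dy": 0,"dz": 0,"ax": 0,"ay": 0,"az": 0},{"dx": 0,"dy": 0,"dz": 0,"ax": 0,"ay": 0,"az": 0},{"dx": 0,"dy": 0,"dz": 0,"ax": 0,"ay": 0,"az": 0},{"dx": 0,"dy": 0,"dz": 0,"ax": 0,"ay": 0,"az": 0},{"dx": 0,"dy": 0,"dz": 0,"ax": 0,"ay": 0,"az": 0},{"dx": 0,"dy": 0,"dz": 0,"ax": 0,"ay": 0,"az": 0}], "fingers": 0, "squeeze": 60}}

```text
time: 4.95
ee_pos: [0.5378, 0.3038, 0.0757]
tcp_rot: [0.436, 0.557, -0.556, -0.436]
wrist_force: [1.5, 0.3, 1.2]
gripper_width: 0.0067
```

```bash
python3 - <<'E'
from h import *
st()
E
```

```text
t 4.95 pos [0.5378 0.3038 0.0757] y [ 1.3e-03  5.0e-04 -1.0e+00] z [-0.971  -0.2391 -0.0013] yaw -2.9001 F [1.5 0.3 1.2] w 0.0067 q [ 0.77  0.47  0.02  0.   -1.12 -0.53]
```

Gripped at 6.7 mm with barely any side force. Lifting.

{"api": "send_rows", "payload": {"moves": [{"dx": 0,"dy": -0.04,"dz": 0,"ax": 0,"ay": 0,"az": 0},{"dx": 0,"dy": -0.09,"dz": 0,"ax": 0,"ay": 0,"az": 0},{"dx": 0,"dy": -0.15,"dz": 0,"ax": 0,"ay": 0,"az": 0},{"dx": 0,"dy": -0.21,"dz": 0,"ax": 0,"ay": 0,"az": 0},{"dx": 0,"dy": -0.27,"dz": 0,"ax": 0,"ay": 0,"az": 0},{"dx": 0,"dy": -0.33,"dz": 0,"ax": 0,"ay": 0,"az": 0},{"dx": 0,"dy": -0.37,"dz": 0,"ax": 0,"ay": 0,"az": 0},{"dx": 0,"dy": -0.37,"dz": 0,"ax": 0,"ay": 0,"az": 0},{"dx": 0,"dy": -0.37,"dz": 0,"ax": 0,"ay": 0,"az": 0}]}}

```text
time: 5.85
ee_pos: [0.5367, 0.3033, 0.1856]
tcp_rot: [-0.436, -0.556, 0.557, 0.437]
wrist_force: [0.3, -0.5, -1.5]
gripper_width: 0.0061
```

```bash
python3 - <<'E'
from h import *
st();im,c=snap("w_held");s=ctrl.read_state()
z=s["ee_pos"][2]+.0143;y=R.from_quat(s["tcp_rot"]).apply([1,0,0])
for k in(-.055,0,.055):print(k,proj("wrist",[*(s["ee_pos"]+k*y)[:2],z],c))
cv2.imwrite("pics/held_c.png",cv2.resize(im[150:450,170:470],(600,600),interpolation=cv2.INTER_CUBIC))
E
```

```text
t 5.85 pos [0.5367 0.3033 0.1856] y [-1.4e-03 -3.0e-04 -1.0e+00] z [-0.9711 -0.2386  0.0014] yaw -2.9006 F [ 0.3 -0.5 -1.5] w 0.0061 q [ 0.77  0.4   0.2  -0.   -1.37 -0.53]
-0.055 [321.25667373 179.937364  ]
0 [321.26891697 322.75725668]
0.055 [321.34928528 425.63987331]
```

View pics/held_c.png

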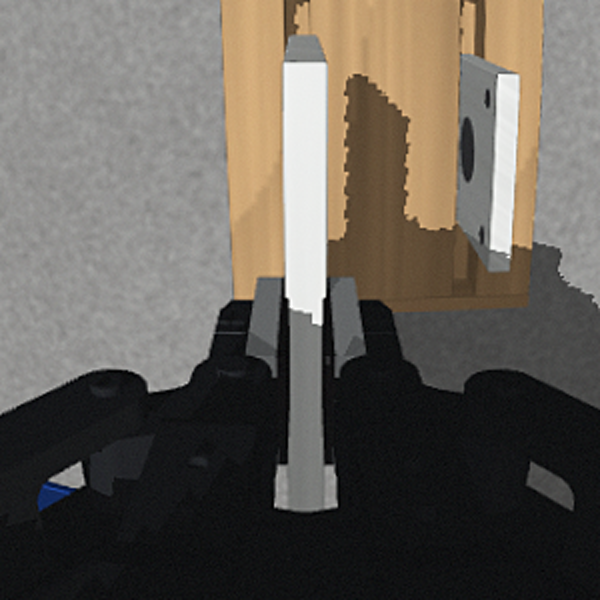

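{"api": "send_rows", "payload": {"moves": [{"dx": -0.08,"dy": 0,"dz": 0,"ax": 0,"ay": 0,"az": 0},{"dx": -0.18,"dy": 0,"dz": 0,"ax": 0,"ay": 0,"az": 0},{"dx": -0.3,"dy": 0,"dz": 0,"ax": 0,"ay": 0,"az": 0},{"dx": -0.42,"dy": 0,"dz": 0.05,"ax": 0,"ay": 0,"az": 0},{"dx": -0.54,"dy": 0,"dz": 0.1,"ax": 0,"ay": 0,"az": 0},{"dx": -0.66,"dy": 0,"dz": 0.15,"ax": 0,"ay": 0,"az": 0},{"dx": -0.78,"dy": 0,"dz": 0.2,"ax": 0,"ay": 0,"az": 0},{"dx": -0.9,"dy": 0,"dz": 0.25,"ax": 0,"ay": 0,"az": 0},{"dx": -0.97,"dy": 0,"dz": 0.25,"ax": 0,"ay": 0,"az": 0},{"dx": -1.0,"dy": 0,"dz": 0.25,"ax": 0,"ay": 0,"az": 0},{"dx": -1.0,"dy": 0,"dz": 0.25,"ax": 0,"ay": 0,"az": 0}]}}

```text
time: 7.0
ee_pos: [0.5357, -0.0065, 0.1854]
tcp_rot: [-0.436, -0.556, 0.557, 0.437]
wrist_force: [-0.4, 0.2, -2.5]
gripper_width: 0.0061
```

```bash
python3 - <<'E'
from h import *
st();delta([.532,-.0152,.141],down(.2376+np.pi))
E
```

```text
t 7.0 pos [ 0.5357 -0.0065  0.1854] y [-1.8e-03 -2.0e-04 -1.0e+00] z [-0.9715 -0.2371  0.0018] yaw -2.9023 F [-0.4  0.2 -2.5] w 0.0061 q [ 0.28  0.25 -0.02 -0.   -1.31 -0.04]
d [-0.0252  0.1479  0.0187] a [-0.0017  0.0017  0.0002] t 7.0
```

{"api": "send_rows", "payload": {"moves": [{"dx": -0.02,"dy": 0.05,"dz": 0.019,"ax": 0,"ay": 0,"az": 0},{"dx": -0.025,"dy": 0.1,"dz": 0.019,"ax": 0,"ay": 0,"az": 0},{"dx": -0.025,"dy": 0.148,"dz": 0.019,"ax": 0,"ay": 0,"az": 0},{"dx": -0.025,"dy": 0.148,"dz": 0.019,"ax": 0,"ay": 0,"az": 0},{"dx": -0.025,"dy": 0.148,"dz": 0.019,"ax": 0,"ay": 0,"az": 0}]}}

```text
time: 7.5
ee_pos: [0.5324, -0.0136, 0.1419]
tcp_rot: [-0.436, -0.557, 0.557, 0.436]
wrist_force: [-1.1, 0.4, -0.7]
gripper_width: 0.0057
```

```bash
python3 - <<'E'
from h import *
st();im,c=snap("w_hover")
p=np.mean([ctrl.read_state()["ee_pos"] for _ in range(5)],0);print(p)
cv2.imwrite("pics/hov_c.png",cv2.resize(im[50:350,220:420],(800,1200),interpolation=cv2.INTER_CUBIC)[:600])
E
```

```text
t 7.5 pos [ 0.5324 -0.0136  0.1419] y [-6.e-04 -3.e-04 -1.e+00] z [-9.708e-01 -2.399e-01  6.000e-04] yaw -2.8993 F [-1.1  0.4 -0.7] w 0.0057 q [ 0.27  0.27 -0.11  0.   -1.2  -0.03]
[ 0.53276603 -0.01371065  0.1424532 ]
```

View pics/hov_c.png

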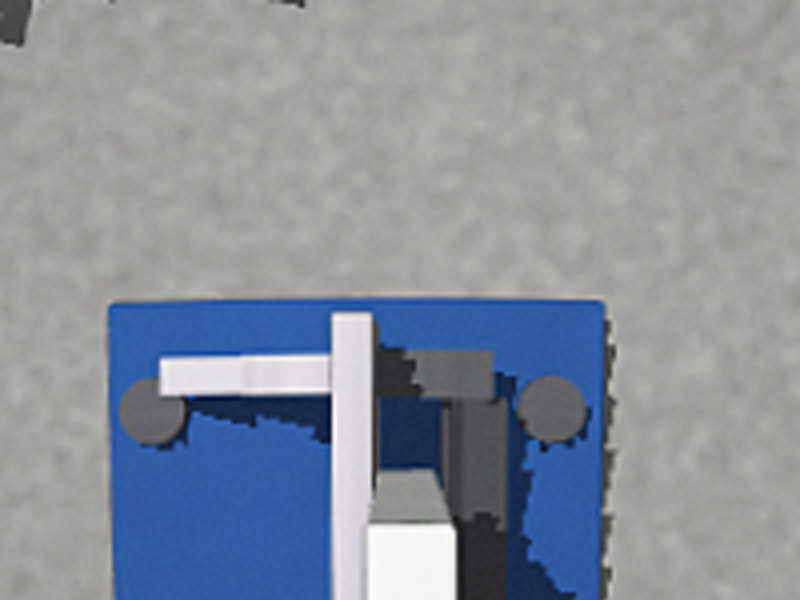

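Hover crop: the plate's bottom edge is centred at x≈407, and the slot (fence inner edge 379, lip edge 442) is centred at 411. The plate is therefore about 1 mm close to the fence. I'll shift it 0.9 mm toward the lip and lower.

{"api": "send_rows", "payload": {"moves": [{"dx": 0,"dy": 0,"dz": 0.003,"ax": 0,"ay": 0,"az": 0},{"dx": 0,"dy": 0.03,"dz": 0.003,"ax": 0,"ay": 0,"az": 0},{"dx": 0,"dy": 0.06,"dz": 0.003,"ax": 0,"ay": 0,"az": 0},{"dx": 0,"dy": 0.09,"dz": 0.003,"ax": 0,"ay": 0,"az": 0},{"dx": 0,"dy": 0.12,"dz": 0.003,"ax": 0,"ay": 0,"az": 0},{"dx": 0,"dy": 0.12,"dz": 0.003,"ax": 0,"ay": 0,"az": 0}]}}

```text
time: 8.15
ee_pos: [0.5302, -0.0148, 0.104]
tcp_rot: [-0.435, -0.556, 0.557, 0.437]
wrist_force: [-0.6, 0.0, -1.1]
gripper_width: 0.0063
```

{"api": "send_rows", "payload": {"moves": [{"dx": 0,"dy": 0.02,"dz": 0,"ax": 0,"ay": 0,"az": 0},{"dx": 0,"dy": 0.04,"dz": 0,"ax": 0,"ay": 0,"az": 0},{"dx": 0,"dy": 0.06,"dz": 0,"ax": 0,"ay": 0,"az": 0},{"dx": 0,"dy": 0.08,"dz": 0,"ax": 0,"ay": 0,"az": 0},{"dx": 0,"dy": 0.085,"dz": 0,"ax": 0,"ay": 0,"az": 0},{"dx": 0,"dy": 0.085,"dz": 0,"ax": 0,"ay": 0,"az": 0}]}}

```text
time: 8.75
ee_pos: [0.5313, -0.0146, 0.0801]
tcp_rot: [-0.436, -0.556, 0.557, 0.436]
wrist_force: [0.5, -0.4, -2.2]
gripper_width: 0.0061
```

```bash
python3 - <<'E'
from h import *
st()
S=[ctrl.read_state() for _ in range(5)];print(np.mean([s["ee_pos"] for s in S],0))
E
```

```text
t 8.75 pos [ 0.5313 -0.0146  0.0801] y [-5.e-04 -2.e-04 -1.e+00] z [-9.711e-01 -2.389e-01  6.000e-04] yaw -2.9004 F [ 0.5 -0.4 -2.2] w 0.0061 q [ 0.27  0.32 -0.21  0.   -1.05 -0.03]
[ 0.53130346 -0.01464173  0.08009925]
```

{"api": "send_rows", "payload": {"moves": [{"dx": 0,"dy": 0.006,"dz": 0,"ax": 0,"ay": 0,"az": 0},{"dx": 0,"dy": 0.012,"dz": 0,"ax": 0,"ay": 0,"az": 0},{"dx": 0,"dy": 0.017,"dz": 0,"ax": 0,"ay": 0,"az": 0},{"dx": 0,"dy": 0.017,"dz": 0,"ax": 0,"ay": 0,"az": 0}]}}

```text
time: 9.15
ee_pos: [0.5318, -0.0145, 0.0756]
tcp_rot: [0.436, 0.557, -0.556, -0.436]
wrist_force: [0.0, 0.1, 0.4]
gripper_width: 0.0061
```

{"api": "send_rows", "payload": {"moves": [{"dx": 0,"dy": 0.004,"dz": 0,"ax": 0,"ay": 0,"az": 0},{"dx": 0,"dy": 0.004,"dz": 0,"ax": 0,"ay": 0,"az": 0}]}}

```text
time: 9.35
ee_pos: [0.5322, -0.0145, 0.0756]
tcp_rot: [0.437, 0.557, -0.556, -0.435]
wrist_force: [-2.4, 2.1, 8.1]
gripper_width: 0.0063
```

Seated: the force rose to +8 N at the expected height. Release and rise.

{"api": "send_rows", "payload": {"moves": [{"dx": 0,"dy": -0.003,"dz": 0,"ax": 0,"ay": 0,"az": 0},{"dx": 0,"dy": -0.003,"dz": 0,"ax": 0,"ay": 0,"az": 0},{"dx": 0,"dy": -0.003,"dz": 0,"ax": 0,"ay": 0,"az": 0},{"dx": 0,"dy": -0.003,"dz": 0,"ax": 0,"ay": 0,"az": 0},{"dx": 0,"dy": -0.003,"dz": 0,"ax": 0,"ay": 0,"az": 0},{"dx": 0,"dy": -0.1,"dz": 0,"ax": 0,"ay": 0,"az": 0},{"dx": 0,"dy": -0.2,"dz": 0,"ax": 0,"ay": 0,"az": 0},{"dx": 0,"dy": -0.35,"dz": 0,"ax": 0,"ay": 0,"az": 0},{"dx": 0,"dy": -0.5,"dz": 0,"ax": 0,"ay": 0,"az": 0},{"dx": 0,"dy": -0.6,"dz": 0,"ax": 0,"ay": 0,"az": 0},{"dx": 0,"dy": -0.6,"dz": 0,"ax": 0,"ay": 0,"az": 0}], "fingers": 1}}

```text
time: 10.45
ee_pos: [0.5337, -0.0147, 0.2593]
tcp_rot: [0.439, 0.559, -0.554, -0.434]
wrist_force: [0.4, 0.3, -0.3]
gripper_width: 0.0856
```

```bash
python3 - <<'E'
from h import *
st();im,c=snap("w_seat")
delta([.5356,-.272,.20],down(3.13))
x0,y0=241,108
cv2.imwrite("pics/seat_c.png",cv2.resize(im[100:300,220:420],(600,600),interpolation=cv2.INTER_CUBIC))
P=[.5318,-.0145,.09];print(proj("wrist",P,c))
E
```

```text
t 10.45 pos [ 0.5337 -0.0147  0.2593] y [ 9.6e-03  7.0e-04 -1.0e+00] z [-0.971  -0.2389 -0.0095] yaw -2.9004 F [ 0.4  0.3 -0.3] w 0.0856 q [ 0.27  0.21  0.12  0.   -1.47 -0.03]
d [-0.8361  0.1868  0.1959] a [0.0047 0.2413 0.0005] t 10.5
[325.50412105 224.12812074]
```

View pics/seat_c.png

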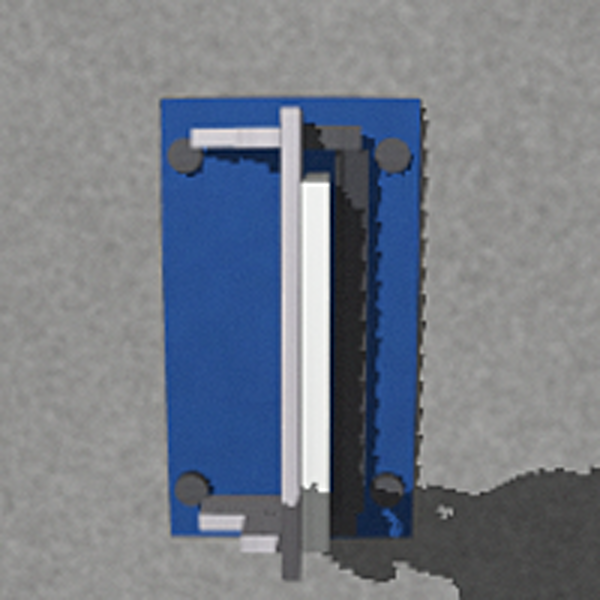

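The plate stands upright in the slot against open fence, centred lengthwise (crop: plate y 181–552, fence 108–580). Now to the clamp.

{"api": "send_rows", "payload": {"moves": [{"dx": -0.15,"dy": 0,"dz": 0.03,"ax": 0,"ay": 0.06,"az": 0},{"dx": -0.3,"dy": 0,"dz": 0.06,"ax": 0,"ay": 0.12,"az": 0},{"dx": -0.45,"dy": 0,"dz": 0.1,"ax": 0,"ay": 0.18,"az": 0},{"dx": -0.6,"dy": 0.05,"dz": 0.14,"ax": 0,"ay": 0.257,"az": 0},{"dx": -0.75,"dy": 0.1,"dz": 0.196,"ax": 0,"ay": 0.257,"az": 0},{"dx": -0.836,"dy": 0.18,"dz": 0.196,"ax": 0,"ay": 0.257,"az": 0},{"dx": -0.836,"dy": 0.18,"dz": 0.196,"ax": 0,"ay": 0.257,"az": 0},{"dx": -0.836,"dy": 0.18,"dz": 0.196,"ax": 0,"ay": 0.257,"az": 0},{"dx": -0.836,"dy": 0.18,"dz": 0.196,"ax": 0,"ay": 0.257,"az": 0},{"dx": -0.836,"dy": 0.18,"dz": 0.196,"ax": 0,"ay": 0.257,"az": 0}], "fingers": 1}}

```text
time: 11.5
ee_pos: [0.5348, -0.2714, 0.201]
tcp_rot: [0.507, 0.494, -0.493, -0.506]
wrist_force: [0.3, -0.0, -0.3]
gripper_width: 0.0854
```

```bash
python3 - <<'E'
from h import *
st();p=np.mean([ctrl.read_state()["ee_pos"] for _ in range(3)],0)
c=pickle.load(open("pics/w_seat.pkl","rb"));f=lambda x,y:(220+x/3,100+y/3)
a=pt("wrist",*f(316,181),.09,c);b=pt("wrist",*f(316,552),.09,c);print("plate",(a+b)/2,np.linalg.norm(a-b))
print("faces",pt("wrist",*f(302,360),.09,c),pt("wrist",*f(330,360),.09,c))
a=pt("wrist",*f(290,108),.068,c);b=pt("wrist",*f(291,580),.068,c);print("fence",(a+b)/2,np.linalg.norm(a-b))
im,c=snap("w_clamp")
print(proj("wrist",[.5638,-.2748,.131],c),proj("wrist",[.5064,-.2733,.131],c))
delta([.5358,-.272,.092],down(3.113))
u,v=proj("wrist",[.5356,-.272,.1],c).astype(int);print("crop",u-75,v-75)
cv2.imwrite("pics/clamp_c.png",cv2.resize(im[v-75:v+75,u-75:u+75],(600,600),interpolation=cv2.INTER_CUBIC))
E
```

```text
t 11.5 pos [ 0.5348 -0.2714  0.201 ] y [ 1.6e-03 -4.0e-04 -1.0e+00] z [-0.9996  0.0266 -0.0016] yaw 3.115 F [ 0.3 -0.  -0.3] w 0.0854 q [-0.21  0.36  0.18  0.   -1.39  0.18]
plate [ 0.53186237 -0.0142396   0.09      ] 0.10987163364033915
faces [ 0.53670518 -0.01701817  0.09      ] [ 0.52893288 -0.01895558  0.09      ]
fence [ 0.53985059 -0.01352056  0.068     ] 0.14937287891490453
[273.16840893 254.06985402] [368.38277157 254.13778067]
d [-0.0018  0.3634 -0.0031] a [ 0.0015  0.0019 -0.0003] t 11.55
crop 245 168
```

View pics/clamp_c.png

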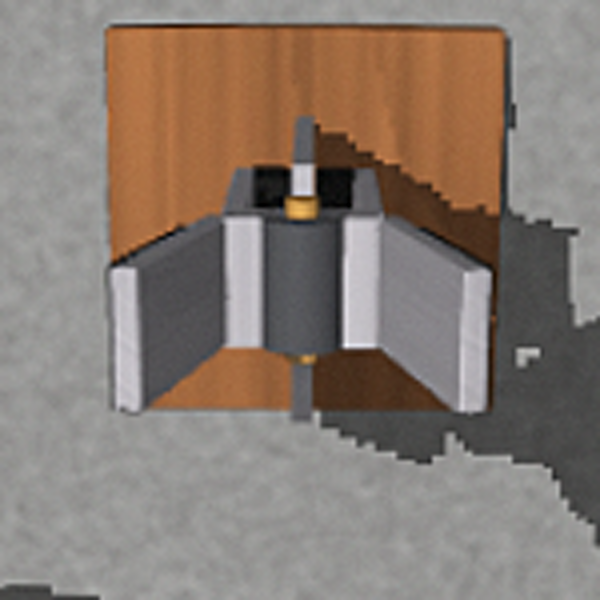

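The crop shows the clamp square to the tool, with tips at x 112–491 (centre 301) and hinge along the image's vertical. I'll descend around the handles.

{"api": "send_rows", "payload": {"moves": [{"dx": -0.005,"dy": 0.08,"dz": -0.005,"ax": 0,"ay": 0,"az": 0},{"dx": -0.005,"dy": 0.16,"dz": -0.005,"ax": 0,"ay": 0,"az": 0},{"dx": -0.005,"dy": 0.24,"dz": -0.005,"ax": 0,"ay": 0,"az": 0},{"dx": -0.005,"dy": 0.31,"dz": -0.005,"ax": 0,"ay": 0,"az": 0},{"dx": -0.005,"dy": 0.363,"dz": -0.005,"ax": 0,"ay": 0,"az": 0},{"dx": -0.005,"dy": 0.363,"dz": -0.005,"ax": 0,"ay": 0,"az": 0},{"dx": -0.005,"dy": 0.363,"dz": -0.005,"ax": 0,"ay": 0,"az": 0}]}}

```text
time: 12.25
ee_pos: [0.5362, -0.2735, 0.0922]
tcp_rot: [0.507, 0.493, -0.493, -0.506]
wrist_force: [0.6, 0.3, -0.4]
gripper_width: 0.0855
```

{"api": "send_rows", "payload": {"moves": [{"dx": 0,"dy": 0,"dz": 0,"ax": 0,"ay": 0,"az": 0},{"dx": 0,"dy": 0,"dz": 0,"ax": 0,"ay": 0,"az": 0},{"dx": 0,"dy": 0,"dz": 0,"ax": 0,"ay": 0,"az": 0},{"dx": 0,"dy": 0,"dz": 0,"ax": 0,"ay": 0,"az": 0},{"dx": 0,"dy": 0,"dz": 0,"ax": 0,"ay": 0,"az": 0},{"dx": 0,"dy": 0,"dz": 0,"ax": 0,"ay": 0,"az": 0},{"dx": 0,"dy": 0,"dz": 0,"ax": 0,"ay": 0,"az": 0},{"dx": 0,"dy": 0,"dz": 0,"ax": 0,"ay": 0,"az": 0}], "fingers": 0, "squeeze": 50}}

```text
time: 13.05
ee_pos: [0.5392, -0.2757, 0.0968]
tcp_rot: [0.51, 0.494, -0.492, -0.503]
wrist_force: [-0.6, 0.1, 16.5]
gripper_width: 0.033
```

```bash
python3 - <<'E'
from h import *
st()
E
```

```text
t 13.05 pos [ 0.5392 -0.2757  0.0968] y [ 0.0097 -0.0055 -0.9999] z [-0.9996  0.0264 -0.0098] yaw 3.1152 F [-0.6  0.1 16.5] w 0.033 q [-0.21  0.43  0.01  0.   -1.14  0.18]
```

Clamp squeezed to 33 mm, with a 16 N upward reaction from the swing of the pads. Lifting gently.

{"api": "send_rows", "payload": {"moves": [{"dx": 0,"dy": -0.02,"dz": 0,"ax": 0,"ay": 0,"az": 0},{"dx": 0,"dy": -0.05,"dz": 0,"ax": 0,"ay": 0,"az": 0},{"dx": 0,"dy": -0.09,"dz": 0,"ax": 0,"ay": 0,"az": 0},{"dx": 0,"dy": -0.14,"dz": 0,"ax": 0,"ay": 0,"az": 0},{"dx": 0,"dy": -0.19,"dz": 0,"ax": 0,"ay": 0,"az": 0},{"dx": 0,"dy": -0.24,"dz": 0,"ax": 0,"ay": 0,"az": 0},{"dx": 0,"dy": -0.3,"dz": 0,"ax": 0,"ay": 0,"az": 0},{"dx": 0,"dy": -0.36,"dz": 0,"ax": 0,"ay": 0,"az": 0},{"dx": 0,"dy": -0.36,"dz": 0,"ax": 0,"ay": 0,"az": 0},{"dx": 0,"dy": -0.36,"dz": 0,"ax": 0,"ay": 0,"az": 0}]}}

```text
time: 14.05
ee_pos: [0.5357, -0.2735, 0.1991]
tcp_rot: [-0.507, -0.493, 0.493, 0.507]
wrist_force: [0.0, -0.0, -2.8]
gripper_width: 0.0327
```

```bash
python3 - <<'E'
from h import *
st()
delta([.5347,-.0135,.2],down(.2376+np.pi))
E
```

```text
t 14.05 pos [ 0.5357 -0.2735  0.1991] y [ 3.e-04  5.e-04 -1.e+00] z [-9.996e-01  2.810e-02 -2.000e-04] yaw 3.1135 F [ 0.  -0.  -2.8] w 0.0327 q [-0.21  0.37  0.19 -0.   -1.39  0.18]
d [ 0.8662 -0.0026  0.0276] a [ 0.0003 -0.2537  0.0005] t 14.05
```

{"api": "send_rows", "payload": {"moves": [{"dx": 0.08,"dy": 0,"dz": 0,"ax": 0,"ay": -0.03,"az": 0},{"dx": 0.18,"dy": 0,"dz": 0,"ax": 0,"ay": -0.07,"az": 0},{"dx": 0.3,"dy": 0,"dz": 0.01,"ax": 0,"ay": -0.11,"az": 0},{"dx": 0.42,"dy": 0,"dz": 0.02,"ax": 0,"ay": -0.15,"az": 0},{"dx": 0.54,"dy": 0,"dz": 0.028,"ax": 0,"ay": -0.19,"az": 0},{"dx": 0.66,"dy": 0,"dz": 0.028,"ax": 0,"ay": -0.22,"az": 0},{"dx": 0.76,"dy": 0,"dz": 0.028,"ax": 0,"ay": -0.254,"az": 0},{"dx": 0.83,"dy": 0,"dz": 0.028,"ax": 0,"ay": -0.254,"az": 0},{"dx": 0.868,"dy": 0,"dz": 0.028,"ax": 0,"ay": -0.254,"az": 0},{"dx": 0.868,"dy": 0,"dz": 0.028,"ax": 0,"ay": -0.254,"az": 0},{"dx": 0.868,"dy": 0,"dz": 0.028,"ax": 0,"ay": -0.254,"az": 0}]}}

```text
time: 15.15
ee_pos: [0.5343, -0.0137, 0.1987]
tcp_rot: [-0.437, -0.555, 0.556, 0.437]
wrist_force: [-0.9, -0.8, -1.2]
gripper_width: 0.0328
```

```bash
python3 - <<'E'
from h import *
st();p=np.mean([ctrl.read_state()["ee_pos"] for _ in range(4)],0);print(p)
im,c=snap("w_preclip")
delta([.5344,-.0128,.15],down(.2376+np.pi))
cv2.imwrite("pics/preclip_c.png",cv2.resize(im[110:410,200:440],(480,600),interpolation=cv2.INTER_CUBIC))
E
```

```text
t 15.15 pos [ 0.5343 -0.0137  0.1987] y [-1.2e-03 -4.0e-04 -1.0e+00] z [-0.9718 -0.2357  0.0012] yaw -2.9036 F [-0.9 -0.8 -1.2] w 0.0328 q [ 0.27  0.24  0.    0.   -1.34 -0.03]
[ 0.5343059  -0.01367725  0.19865358]
d [ 0.0039  0.1627 -0.0011] a [-0.0009 -0.0003 -0.0002] t 15.2
```

View pics/preclip_c.png

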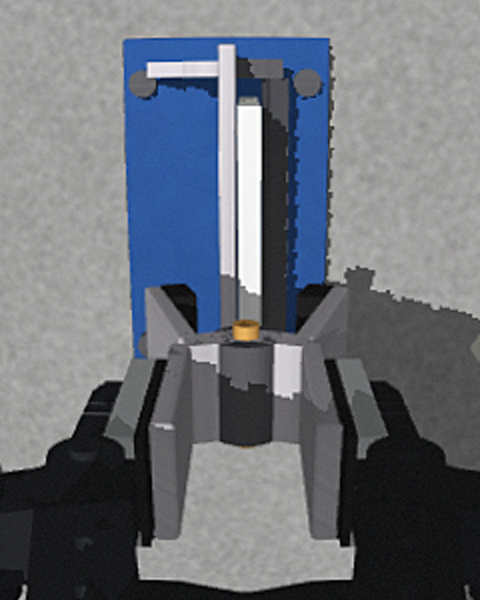

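The picture shows the clamp held open. The pads are at x 195 and 298 and straddle the fence and plate (218–262), with the hinge at the plate's middle. Descending.

{"api": "send_rows", "payload": {"moves": [{"dx": 0.003,"dy": 0.04,"dz": -0.002,"ax": 0,"ay": 0,"az": 0},{"dx": 0.003,"dy": 0.09,"dz": -0.002,"ax": 0,"ay": 0,"az": 0},{"dx": 0.003,"dy": 0.13,"dz": -0.002,"ax": 0,"ay": 0,"az": 0},{"dx": 0.003,"dy": 0.17,"dz": -0.002,"ax": 0,"ay": 0,"az": 0},{"dx": 0.003,"dy": 0.21,"dz": -0.002,"ax": 0,"ay": 0,"az": 0},{"dx": 0.003,"dy": 0.24,"dz": -0.002,"ax": 0,"ay": 0,"az": 0},{"dx": 0.003,"dy": 0.26,"dz": -0.002,"ax": 0,"ay": 0,"az": 0},{"dx": 0.003,"dy": 0.26,"dz": -0.002,"ax": 0,"ay": 0,"az": 0}]}}

```text
time: 16.0
ee_pos: [0.5345, -0.0122, 0.1203]
tcp_rot: [-0.437, -0.555, 0.556, 0.437]
wrist_force: [1.2, 0.9, -1.5]
gripper_width: 0.0328
```

{"api": "send_rows", "payload": {"moves": [{"dx": 0,"dy": 0.006,"dz": 0,"ax": 0,"ay": 0,"az": 0},{"dx": 0,"dy": 0.012,"dz": 0,"ax": 0,"ay": 0,"az": 0},{"dx": 0,"dy": 0.018,"dz": 0,"ax": 0,"ay": 0,"az": 0},{"dx": 0,"dy": 0.018,"dz": 0,"ax": 0,"ay": 0,"az": 0}]}}

```text
time: 16.4
ee_pos: [0.5349, -0.0121, 0.1157]
tcp_rot: [0.437, 0.556, -0.556, -0.437]
wrist_force: [0.2, -0.4, -2.1]
gripper_width: 0.0326
```

{"api": "send_rows", "payload": {"moves": [{"dx": 0,"dy": 0.004,"dz": 0,"ax": 0,"ay": 0,"az": 0},{"dx": 0,"dy": 0.008,"dz": 0,"ax": 0,"ay": 0,"az": 0},{"dx": 0,"dy": 0.008,"dz": 0,"ax": 0,"ay": 0,"az": 0}]}}

```text
time: 16.7
ee_pos: [0.5349, -0.0122, 0.1132]
tcp_rot: [-0.437, -0.556, 0.556, 0.437]
wrist_force: [-0.7, -1.0, -0.6]
gripper_width: 0.0325
```

{"api": "send_rows", "payload": {"moves": [{"dx": 0,"dy": 0.004,"dz": 0,"ax": 0,"ay": 0,"az": 0},{"dx": 0,"dy": 0.004,"dz": 0,"ax": 0,"ay": 0,"az": 0}]}}

```text
time: 16.9
ee_pos: [0.5353, -0.0121, 0.1125]
tcp_rot: [0.437, 0.556, -0.556, -0.437]
wrist_force: [-0.5, 0.8, 0.5]
gripper_width: 0.0328
```

{"api": "send_rows", "payload": {"moves": [{"dx": 0,"dy": 0.004,"dz": 0,"ax": 0,"ay": 0,"az": 0},{"dx": 0,"dy": 0.004,"dz": 0,"ax": 0,"ay": 0,"az": 0}]}}

```text
time: 17.1
ee_pos: [0.5362, -0.012, 0.1123]
tcp_rot: [0.438, 0.557, -0.555, -0.436]
wrist_force: [0.2, 0.6, 4.7]
gripper_width: 0.0329
```

Contact at TCP z=0.112, the height expected for the throat on the plate's top. I'll release in stages, following the pads' swing downward so that they don't drag the clamp up.

{"api": "send_rows", "payload": {"moves": [{"dx": 0,"dy": 0.006,"dz": 0,"ax": 0,"ay": 0,"az": 0},{"dx": 0,"dy": 0.008,"dz": 0,"ax": 0,"ay": 0,"az": 0}], "fingers": 0.5}}

```text
time: 17.3
ee_pos: [0.5355, -0.0122, 0.109]
tcp_rot: [0.437, 0.556, -0.556, -0.437]
wrist_force: [1.1, 0.3, 4.6]
gripper_width: 0.0427
```

{"api": "send_rows", "payload": {"moves": [{"dx": 0,"dy": 0.006,"dz": 0,"ax": 0,"ay": 0,"az": 0},{"dx": 0,"dy": 0.008,"dz": 0,"ax": 0,"ay": 0,"az": 0}], "fingers": 0.62}}

```text
time: 17.5
ee_pos: [0.5344, -0.0123, 0.1055]
tcp_rot: [-0.437, -0.555, 0.556, 0.438]
wrist_force: [-0.5, 0.4, -0.8]
gripper_width: 0.0531
```

{"api": "send_rows", "payload": {"moves": [{"dx": 0,"dy": 0,"dz": 0,"ax": 0,"ay": 0,"az": 0},{"dx": 0,"dy": 0,"dz": 0,"ax": 0,"ay": 0,"az": 0},{"dx": 0,"dy": 0,"dz": 0,"ax": 0,"ay": 0,"az": 0},{"dx": 0,"dy": 0,"dz": 0,"ax": 0,"ay": 0,"az": 0},{"dx": 0,"dy": 0,"dz": 0,"ax": 0,"ay": 0,"az": 0}], "fingers": 1}}

```text
time: 18.0
ee_pos: [0.535, -0.0122, 0.1062]
tcp_rot: [0.437, 0.556, -0.556, -0.437]
wrist_force: [0.1, -0.5, -1.0]
gripper_width: 0.0855
```

{"api": "send_rows", "payload": {"moves": [{"dx": 0,"dy": -0.05,"dz": 0,"ax": 0,"ay": 0,"az": 0},{"dx": 0,"dy": -0.12,"dz": 0,"ax": 0,"ay": 0,"az": 0},{"dx": 0,"dy": -0.22,"dz": 0,"ax": 0,"ay": 0,"az": 0},{"dx": 0,"dy": -0.35,"dz": 0,"ax": 0,"ay": 0,"az": 0},{"dx": 0,"dy": -0.5,"dz": 0,"ax": 0,"ay": 0,"az": 0},{"dx": 0,"dy": -0.5,"dz": 0,"ax": 0,"ay": 0,"az": 0},{"dx": 0,"dy": -0.5,"dz": 0,"ax": 0,"ay": 0,"az": 0}], "fingers": 1}}

```text
time: 18.7
ee_pos: [0.5355, -0.0119, 0.2572]
tcp_rot: [0.438, 0.557, -0.555, -0.437]
wrist_force: [-0.8, -0.2, -0.7]
gripper_width: 0.0852
```

```bash
python3 - <<'E'
from h import *
st();w,c=snap("w_end");s,cs=snap("s_end","scene")
u,v=proj("scene",[.535,-.014,.07],cs).astype(int);print("scene crop",u-50,v-75)
a=cv2.resize(w[120:320,222:422],(400,400),interpolation=cv2.INTER_CUBIC)
b=cv2.resize(s[v-75:v+75,u-50:u+50],(400,600),interpolation=cv2.INTER_CUBIC)
m=np.zeros((600,800,3),np.uint8);m[:400,:400]=a;m[:,400:]=b
r=s[215:315,420:520];m[400:,:200]=cv2.resize(r,(200,200));cv2.imwrite("pics/end.png",m)
# expected scene pixels
ex=np.array([np.cos(.2376),np.sin(.2376),0]);ey=np.array([-ex[1],ex[0],0]);o=np.array([.5312,-.0147,0])
for n,p in dict(fence_top_a=(11.5,-75,68),fence_top_b=(11.5,75,68),plate_top_a=(5.5,-55,90),plate_top_b=(5.5,55,90),pin98=(4.5,0,98),jawend48=(15,0,48)).items():
    P=o+(p[0]*ex+p[1]*ey+[0,0,p[2]])/1e3;q=proj("scene",P,cs);print(n,(q-[u-50,v-75])*4+[400,0])
E
```

```text
t 18.7 pos [ 0.5355 -0.0119  0.2572] y [ 0.0027  0.0011 -1.    ] z [-0.9718 -0.2357 -0.0029] yaw -2.9037 F [-0.8 -0.2 -0.7] w 0.0852 q [ 0.27  0.22  0.13 -0.   -1.48 -0.03]
scene crop 288 173
fence_top_a [475.43586723 319.52487973]
fence_top_b [730.44780682 307.83524419]
plate_top_a [509.21057625 280.69893324]
plate_top_b [697.30769151 272.39248262]
pin98 [603.92445916 264.03861797]
jawend48 [603.25067805 345.09167625]
```

View pics/end.png

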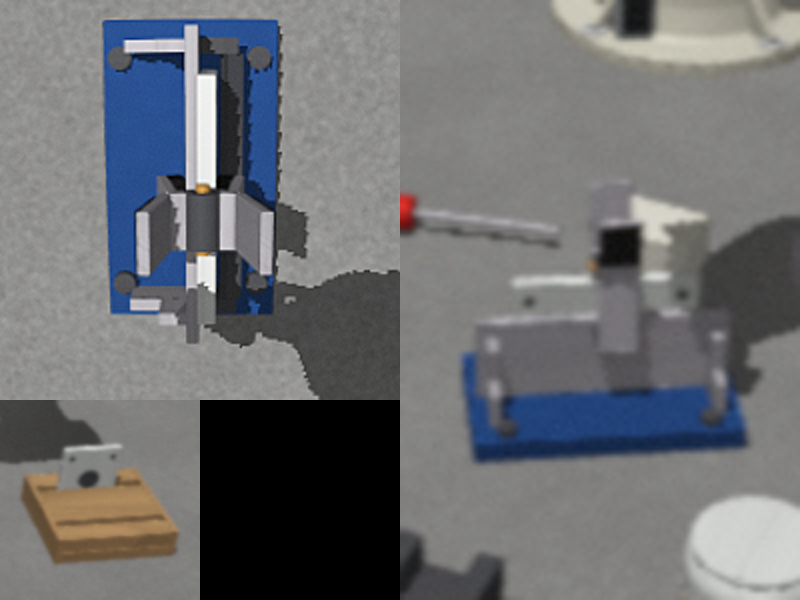

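The scene crop agrees with the expected pin (y≈265) and jaw end (y≈350), so the clamp is fully down and the plate is flat on the fence. The clamp looks a few mm off the middle, so I'll measure that.

```bash
python3 - <<'E'
from h import *
c=pickle.load(open("pics/w_end.pkl","rb"));f=lambda x,y:(222+x/2,120+y/2)
ex=np.array([np.cos(.2376),np.sin(.2376)]);ey=np.array([-ex[1],ex[0]]);o=np.array([.5312,-.0147])
def L(n,x,y,z):
    p=pt("wrist",*f(x,y),z,c)[:2]-o;print(n,(p@ex*1e3).round(1),(p@ey*1e3).round(1))
L("plate near",207,72,.09);L("plate far",205,323,.09);L("fence near",191,27,.068);L("fence far",193,342,.068)
L("pin near",202,187,.098);L("pin far",204,255,.098)
for x in(143,266):
    L("tip a",x,211,.145);L("tip b",x,275,.145)
cs=pickle.load(open("pics/s_end.pkl","rb"))
for z,x,y,n in((.09,513,281,"plate L"),(.09,697,276,"plate R")):
    q=pt("scene",288+(x-400)/4,173+y/4,z,cs)[:2]-o;print(n,q@ex*1e3,q@ey*1e3)
# +x jaw outer face at ex~17: bottom edge
for x in(598,638):
    q=pt("scene",288+(x-400)/4,173+350/4,.048,cs)[:2]-o;print("jaw bottom",q@ex*1e3,q@ey*1e3)
E
```

```text
plate near 2.0 -55.7
plate far 2.6 54.7
fence near 9.0 -75.1
fence far 8.3 73.2
pin near 4.0 -8.5
pin far 3.1 20.7
tip a 24.8 -8.9
tip b 25.2 14.8
tip a -18.6 -9.0
tip b -19.2 14.7
plate L 5.9854371220241696 -52.84986004940002
plate R 9.247308020524027 54.17511766689759
jaw bottom 19.666471835362422 -3.723389583362967
jaw bottom 21.562894413699198 19.636415320501797
```

The plate is seated (ends at -55.7 and +54.7, level with the fence). The clamp sits about 6 mm off the middle along the slot. Plenty of time remains, so I'll re-squeeze it, shift it and re-clip.

{"api": "send_rows", "payload": {"moves": [{"dx": 0.008,"dy": 0.1,"dz": 0,"ax": 0,"ay": 0,"az": 0},{"dx": 0.008,"dy": 0.2,"dz": 0,"ax": 0,"ay": 0,"az": 0},{"dx": 0.008,"dy": 0.3,"dz": 0,"ax": 0,"ay": 0,"az": 0},{"dx": 0.008,"dy": 0.38,"dz": 0,"ax": 0,"ay": 0,"az": 0},{"dx": 0.008,"dy": 0.45,"dz": 0,"ax": 0,"ay": 0,"az": 0},{"dx": 0.008,"dy": 0.494,"dz": 0,"ax": 0,"ay": 0,"az": 0},{"dx": 0.008,"dy": 0.494,"dz": 0,"ax": 0,"ay": 0,"az": 0},{"dx": 0.008,"dy": 0.494,"dz": 0,"ax": 0,"ay": 0,"az": 0}]}}

```text
time: 19.6
ee_pos: [0.534, -0.0101, 0.1075]
tcp_rot: [-0.437, -0.555, 0.556, 0.437]
wrist_force: [0.0, 0.8, 0.1]
gripper_width: 0.0853
```

{"api": "send_rows", "payload": {"moves": [{"dx": 0,"dy": 0,"dz": 0,"ax": 0,"ay": 0,"az": 0},{"dx": 0,"dy": 0,"dz": 0,"ax": 0,"ay": 0,"az": 0},{"dx": 0,"dy": 0,"dz": 0,"ax": 0,"ay": 0,"az": 0},{"dx": 0,"dy": 0,"dz": 0,"ax": 0,"ay": 0,"az": 0},{"dx": 0,"dy": 0,"dz": 0,"ax": 0,"ay": 0,"az": 0},{"dx": 0,"dy": 0,"dz": 0,"ax": 0,"ay": 0,"az": 0},{"dx": 0,"dy": 0,"dz": 0,"ax": 0,"ay": 0,"az": 0}], "fingers": 0, "squeeze": 40}}

```text
time: 20.3
ee_pos: [0.537, -0.0099, 0.1111]
tcp_rot: [0.439, 0.558, -0.555, -0.435]
wrist_force: [0.7, -0.8, 9.3]
gripper_width: 0.0333
```

```bash
cat >> h.py <<'E'
def pin(c,im):
    h=cv2.cvtColor(im,cv2.COLOR_BGR2HSV);m=cv2.inRange(h,(10,130,90),(30,255,255));m[:,:290]=0;m[:,360:]=0;m[:130]=0;m[330:]=0
    n,l,s,ce=cv2.connectedComponentsWithStats(m);return [(s[i].tolist(),ce[i].round(1)) for i in range(1,n) if s[i,4]>5]
E
python3 - <<'E'
from h import *
st();im,c=snap("w_re");print(pin(c,im));print(pin(0,cv2.imread("pics/w_end.png")),pin(0,cv2.imread("pics/w_preclip.png")))
E
```

```text
t 20.3 pos [ 0.537  -0.0099  0.1111] y [ 7.1e-03 -2.0e-04 -1.0e+00] z [-0.9715 -0.2368 -0.0068] yaw -2.9026 F [ 0.7 -0.8  9.3] w 0.0333 q [ 0.27  0.29 -0.16  0.   -1.12 -0.04]
[([316, 266, 14, 11, 121], array([322.3, 271.3]))]
[([320, 213, 7, 4, 24], array([322.8, 214.4])), ([320, 246, 6, 2, 11], array([322.7, 246.5]))] [([316, 270, 14, 10, 112], array([322.6, 274.7]))]
```

```bash
python3 - <<'E'
from h import *
ex=np.array([np.cos(.2376),np.sin(.2376)]);ey=np.array([-ex[1],ex[0]]);o=np.array([.5312,-.0147])
for t,u,v,z in(("w_end",322.8,214.4,.098),("w_re",322.3,271.3,.098),("w_re",322.3,271.3,.103),("w_preclip",322.6,274.7,.1849)):
    c=pickle.load(open(f"pics/{t}.pkl","rb"));p=pt("wrist",u,v,z,c)[:2]-o;print(t,p@ex*1e3,p@ey*1e3)
    q=[322.,222+0]
E
```

```text
w_end 4.178364334233162 -7.753822251960754
w_re 6.298933843365219 -8.630415847190687
w_re 6.269465146200094 -10.408838634374675
w_preclip 2.498611908735542 -9.791603369479414
```

{"api": "send_rows", "payload": {"moves": [{"dx": 0,"dy": -0.015,"dz": 0,"ax": 0,"ay": 0,"az": 0},{"dx": 0,"dy": -0.03,"dz": 0,"ax": 0,"ay": 0,"az": 0},{"dx": 0,"dy": -0.03,"dz": 0,"ax": 0,"ay": 0,"az": 0},{"dx": -0.01,"dy": -0.03,"dz": 0,"ax": 0,"ay": 0,"az": 0},{"dx": -0.018,"dy": -0.03,"dz": 0,"ax": 0,"ay": 0,"az": 0},{"dx": -0.018,"dy": -0.03,"dz": 0,"ax": 0,"ay": 0,"az": 0},{"dx": -0.018,"dy": -0.02,"dz": 0,"ax": 0,"ay": 0,"az": 0},{"dx": -0.018,"dy": -0.013,"dz": 0,"ax": 0,"ay": 0,"az": 0},{"dx": -0.018,"dy": -0.008,"dz": 0,"ax": 0,"ay": 0,"az": 0},{"dx": -0.018,"dy": -0.008,"dz": 0,"ax": 0,"ay": 0,"az": 0}]}}

```text
time: 21.35
ee_pos: [0.5368, -0.0148, 0.1115]
tcp_rot: [0.438, 0.557, -0.555, -0.436]
wrist_force: [-0.2, 0.8, 3.7]
gripper_width: 0.0327
```

```bash
python3 - <<'E'
from h import *
st();im,c=snap("w_re2");P=pin(c,im);print(P)
ex=np.array([np.cos(.2376),np.sin(.2376)]);ey=np.array([-ex[1],ex[0]]);o=np.array([.5312,-.0147])
p=pt("wrist",*P[0][1],.098,c)[:2]-o;print(p@ex*1e3,p@ey*1e3)
E
```

```text
t 21.35 pos [ 0.5368 -0.0148  0.1115] y [ 2.8e-03  2.0e-04 -1.0e+00] z [-0.9717 -0.2363 -0.0028] yaw -2.903 F [-0.2  0.8  3.7] w 0.0327 q [ 0.26  0.3  -0.15  0.   -1.12 -0.03]
[([316, 267, 14, 10, 121], array([322.1, 271.2]))]
4.913905960259759 -13.289968056856576
```

Clamp now centred (near pin end at -13.3 mm, as it should be) and in contact at the right height. Releasing as before.

{"api": "send_rows", "payload": {"moves": [{"dx": 0,"dy": 0.006,"dz": 0,"ax": 0,"ay": 0,"az": 0},{"dx": 0,"dy": 0.01,"dz": 0,"ax": 0,"ay": 0,"az": 0}], "fingers": 0.5}}

```text
time: 21.6
ee_pos: [0.5364, -0.015, 0.108]
tcp_rot: [0.438, 0.556, -0.556, -0.436]
wrist_force: [-0.2, 1.7, 8.6]
gripper_width: 0.0429
```

{"api": "send_rows", "payload": {"moves": [{"dx": 0,"dy": 0.006,"dz": 0,"ax": 0,"ay": 0,"az": 0},{"dx": 0,"dy": 0.008,"dz": 0,"ax": 0,"ay": 0,"az": 0}], "fingers": 0.62}}

```text
time: 21.8
ee_pos: [0.535, -0.0152, 0.1042]
tcp_rot: [-0.437, -0.555, 0.556, 0.438]
wrist_force: [-0.1, -0.7, 0.0]
gripper_width: 0.0532
```

{"api": "send_rows", "payload": {"moves": [{"dx": 0,"dy": 0,"dz": 0,"ax": 0,"ay": 0,"az": 0},{"dx": 0,"dy": 0,"dz": 0,"ax": 0,"ay": 0,"az": 0},{"dx": 0,"dy": 0,"dz": 0,"ax": 0,"ay": 0,"az": 0},{"dx": 0,"dy": 0,"dz": 0,"ax": 0,"ay": 0,"az": 0},{"dx": 0,"dy": -0.08,"dz": 0,"ax": 0,"ay": 0,"az": 0},{"dx": 0,"dy": -0.18,"dz": 0,"ax": 0,"ay": 0,"az": 0},{"dx": 0,"dy": -0.3,"dz": 0,"ax": 0,"ay": 0,"az": 0},{"dx": 0,"dy": -0.42,"dz": 0,"ax": 0,"ay": 0,"az": 0},{"dx": 0,"dy": -0.5,"dz": 0,"ax": 0,"ay": 0,"az": 0},{"dx": 0,"dy": -0.5,"dz": 0,"ax": 0,"ay": 0,"az": 0},{"dx": 0,"dy": -0.5,"dz": 0,"ax": 0,"ay": 0,"az": 0}], "fingers": 1}}

```text
time: 22.9
ee_pos: [0.5357, -0.0149, 0.2551]
tcp_rot: [0.437, 0.556, -0.555, -0.437]
wrist_force: [0.1, 0.3, -0.8]
gripper_width: 0.0858
```

```bash
python3 - <<'E'
from h import *
st();im,c=snap("w_end2");P=pin(c,im);print(P)
ex=np.array([np.cos(.2376),np.sin(.2376)]);ey=np.array([-ex[1],ex[0]]);o=np.array([.5312,-.0147])
for q in P:
    p=pt("wrist",*q[1],.098,c)[:2]-o;print("pin",p@ex*1e3,p@ey*1e3)
s,cs=snap("s_end2","scene")
# pin height check: near pin end in the scene view, old picture vs new
for f in("pics/s_end.png","pics/s_end2.png"):
    z=cv2.imread(f)[200:275,310:360];h=cv2.cvtColor(z,cv2.COLOR_BGR2HSV);m=cv2.inRange(h,(8,90,80),(30,255,255));yx=np.argwhere(m);print(f,len(yx),yx.mean(0)+[200,310] if len(yx) else "")
for zz in(.093,.098,.103): print(zz,proj("scene",[*(o+.0045*ex-.0135*ey),zz],cs),proj("scene",[*(o+.0045*ex-.0078*ey),zz],cs))
# clamp shift in scene by matching the black grip/jaw patch
a=cv2.imread("pics/s_end.png",0);t=a[218:262,334:362];r=cv2.matchTemplate(s[...,:].mean(2).astype(np.uint8)[200:280,310:385],t,cv2.TM_CCOEFF_NORMED);_,mx,_,loc=cv2.minMaxLoc(r);print("scene shift",loc[0]+310-334,loc[1]+200-218,mx)
t=cv2.imread("pics/s_end.png",0)[236:250,310:334]  # plate hole area left
cv2.imwrite("pics/e.png",s)
E
```

```text
t 22.9 pos [ 0.5357 -0.0149  0.2551] y [ 7.e-04  6.e-04 -1.e+00] z [-9.718e-01 -2.357e-01 -8.000e-04] yaw -2.9037 F [ 0.1  0.3 -0.8] w 0.0858 q [ 0.26  0.22  0.12 -0.   -1.47 -0.03]
[([319, 210, 7, 5, 30], array([322.1, 211.8])), ([319, 245, 7, 1, 7], array([322., 245.]))]
pin 4.020062911908593 -13.28179585907012
pin 4.077270459719036 15.014771184627161
pics/s_end.png 1 [239. 336.]
pics/s_end2.png 2 [239.  333.5]
0.093 [333.1227678  241.06905115] [335.56510684 240.96177857]
0.098 [333.18716093 239.26224762] [335.63497819 239.15553262]
0.103 [333.25184522 237.44727451] [335.70516533 237.34112322]
scene shift -2 0 0.9832096099853516
```

```bash
python3 - <<'E'
import cv2,numpy as np
s=cv2.imread("pics/s_end2.png");w=cv2.imread("pics/w_end2.png")
m=np.zeros((600,800,3),np.uint8);m[:400,:400]=cv2.resize(w[120:320,222:422],(400,400),interpolation=3);m[:,400:]=cv2.resize(s[173:323,288:388],(400,600),interpolation=3);cv2.imwrite("pics/end2.png",m)
E
```

```text
(no output)
```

The numbers agree. The pin's middle is within 1 mm of the plate's middle. Its scene row of 239.0 against 239.3 expected means fully down. Nothing is being touched, so I'm handing in.

```bash
python3 -c "
from station import ctrl
print(ctrl.sign_off())"
```

```text
the job is handed in; nothing more can be done
None
```

I stood the long plate in the fixture's slot and clipped the steel clamp over it and the fence. I handed the job in at about 23 s of the 64 s. The short plate is still in the rack.

**Plate:** it is on the slot's floor. The wrist force rose to 8 N at the expected height, and its top edge measured 109.9 mm long at z = 90 mm. Its ends measured -55.7 and +54.7 mm from the slot's centre. The last picture I viewed, from the first clip, showed it flat on the fence.

**Clamp:** my first clip was fully down but about 6 mm off the plate's middle, so I squeezed it again, shifted it and re-clipped it. Afterwards the hinge pin's centre was about 1 mm from the middle. It was also at full depth: image row 239.0 in the scene camera against 239.3 expected.

**Limits of the checks:** the 12-picture viewing limit was used up, so I checked the final re-clip only by numbers, not by eye. After the first clip the clamp measured tilted about 3° along the plate. I did not measure the tilt again after re-clipping.

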